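# Set even gaps on a divider rack with a hooked spacer block

### The job

Space the rack's three sliding dividers evenly with the orange-handled hooked spacer block: starting from the stop button on the blue end plate, hook it over the green, then the yellow, then the red divider, each time drawing that divider along until the block's nose bears lightly but surely, with a few newtons, on the part before it (stop button, green, yellow), pausing there for a moment and not shifting a divider already set. Every gap then equals the block. Finally stand the block upright on the bench again, clear of the rack, and leave the other things on the bench alone.

Things in the scene. Friction and masses are not known exactly. Their poses are not given: they have to be found in the camera images.
- rack: fixed rack: a flat aluminium rail 60 mm wide, 270 mm long and 20 mm high on two black rubber feet (84 mm wide). Origin under its centre at bench level; its y axis runs along the rail towards the blue end plate, z up. The rail's top is at z = 20 mm
- end_plate: blue upright plate fixed at the rail's +y end, 70 mm wide, top at z = 68 mm. Origin at bench level in the plane of its inner face; axes as the rack's, dividers at negative y. From its middle (z = 52 mm) a rigid black stop button, 24 mm across, projects towards the dividers by 2 to 14 mm: set differently each time and not measured, so feel for it. The first gap counts from the button
- divider_1: upright aluminium plate with a green top edge, 66 mm wide, 8 mm thick along the rail, top edge at z = 68 mm above the bench; number 1 counted from the end plate. It slides stiffly along the rail (needs 7 to 9 N, stays where left). Origin at bench level in the middle of its thickness; axes as the rack's. Proper place: its centre 44 mm from the stop button's face (40 mm clear gap)
- divider_2: upright aluminium plate with a yellow top edge, 66 mm wide, 8 mm thick along the rail, top edge at z = 68 mm above the bench; number 2 counted from the end plate. It slides stiffly along the rail (needs 7 to 9 N, stays where left). Origin at bench level in the middle of its thickness; axes as the rack's. Proper place: its centre 48 mm from that of divider 1 (40 mm clear gap)
- divider_3: upright aluminium plate with a red top edge, 66 mm wide, 8 mm thick along the rail, top edge at z = 68 mm above the bench; number 3 counted from the end plate. It slides stiffly along the rail (needs 7 to 9 N, stays where left). Origin at bench level in the middle of its thickness; axes as the rack's. Proper place: its centre 48 mm from that of divider 2 (40 mm clear gap)
- spacer: loose hooked spacer block, about 0.2 kg, 26 mm wide (x), 56 mm long (y), 91 mm high, standing upright. Origin at the centre of its underside, z up. Steel lower part (legs below z = 42 mm) and an orange grip block on top, 34 mm long, z = 51 to 91 mm, to be pinched from above across its 26 mm width (along x)
- spacer_nose (a point): centre of the flat nose face of the spacer's solid nose leg, at spacer y = +28 mm, z = 21 mm; that leg runs from y = -2 to +28 mm. The nose must face the end plate; the gap is right (40 mm) when the nose meets the part before while the hook leg holds the divider
- spacer_hook (a point): inner face of the spacer's hook leg, at spacer y = -20 mm, z = 21 mm; the leg runs from y = -28 to -20 mm. It pulls the divider along +y. Between it and the nose leg is a 18 mm slot (y = -20 to -2 mm), open below, roof at z = 42 mm. With the spacer's underside 36 mm above the bench the roof clears the dividers by 10 mm
- loupe: bystander: black eye loupe, 42 mm, standing loose on the bench; origin at its underside
- oil_cup: bystander: small cup with blue foot and white top, 50 x 50 x 54 mm, loose; origin at its underside
- steel_block: bystander: plain grey steel block without handle, 30 x 95 x 24 mm, loose, not the spacer; origin at its underside
There are look-alikes about, which are no part of the job. Of the things that look like the spacer, take the one that is farthest to the robot's right at the start.

How it is judged:
On the way, in this order (a step that is already met when the one before it is completed fails the run):
1. the spacer block, hooked over the green-topped divider 1, presses on both that divider and the end plate's stop button with more than 1 N (contact force between spacer and divider_1 above 1 N and contact force between spacer and end_plate above 1 N), for 0.15 s.
2. the spacer block, hooked over the yellow-topped divider 2, presses on both that divider and divider 1 with more than 1 N (contact force between spacer and divider_2 above 1 N and contact force between spacer and divider_1 above 1 N), for 0.15 s.
3. the spacer block, hooked over the red-topped divider 3, presses on both that divider and divider 2 with more than 1 N (contact force between spacer and divider_3 above 1 N and contact force between spacer and divider_2 above 1 N), for 0.15 s.
At the end, for the whole second after the job is handed in: gaps 1-2 and 2-3 are 40 mm within 1.5 mm; divider 1 stands a gap from the stop button (over all its settings: centre 44.5 to 59.5 mm from the end plate's face); the spacer stands upright (within 0.1 rad), released and at rest on the bench, not touching the rack (y of divider_1 in the frame of end_plate between -0.0595 and -0.0445 m and y of divider_2 in the frame of divider_1 between -0.0495 and -0.0465 m and y of divider_3 in the frame of divider_2 between -0.0495 and -0.0465 m and height (world z) of spacer below 0.006 m and angle between spacer's own z axis and vertical below 0.1 rad and linear speed of spacer below 0.02 m/s and contact force between spacer and rack below 0.05 N).
It fails at once if while drawing a divider, the spacer block presses with more than 6 N on the divider already set before it ((contact force between spacer and divider_2 above 0.5 N and contact force between spacer and divider_1 above 6 N) or (contact force between spacer and divider_3 above 0.5 N and contact force between spacer and divider_2 above 6 N)).
It fails at once if the spacer block presses on the end plate's stop with more than 12 N (contact force between spacer and end_plate above 12 N).
It fails at once if the spacer block presses on a divider with more than 22 N (contact force between spacer and divider_1 above 22 N or contact force between spacer and divider_2 above 22 N or contact force between spacer and divider_3 above 22 N).
It fails at once if a bystander (loupe, oil cup, plain steel block) is moved by more than 15 mm (distance of any of loupe, oil_cup, steel_block from where it was at the start of the episode above 0.015 m).
It also fails if it takes over 72 s, if anything falls off the work surface, if the arm or the gripper's body presses on something with over 40 N, if the wrist force passes 120 N, or if a joint passes its speed limit or range.

### The arm

A 7-joint arm with a two-finger parallel gripper is mounted at the origin on a cart in front of the work surface, level with it; the furniture and walls round the work are solid. World frame = base frame: x ahead of the robot, y to its left, z up, the work surface at z = 0. Lengths are in m, angles in rad, forces in N, time in s.
With the tool pointing down it reaches from about 0.425 to 0.95 m from the base axis. Payload 16.7 kg.
Tool frame: the origin (TCP) lies at the very end of the fingers, on their centre line; the grasp point (between the pads) lies manip.hold_point_z behind it (manip.hold_point_z is the distance from the TCP to the grasp point, in m); z points along the fingers, y is the line along which they close (so a half turn about z gives the same grasp; the last joint's range is limited). The gripper opens to 94 mm and grips with 3 to 60 N. Pads are 16 mm wide; open, the fingers measure 119 mm over their backs; the gripper's body (75 mm by 177 mm) begins 78 mm behind the grasp point.
Start: joints at [-1.321, 0.426, 0.074, 1.606, -0.034, 1.111, -0.067], TCP at [0.262, 0.622, 0.205] pointing down, gripper open.
Joint ranges: [-2.85, 2.85], [-0.5, 2.14], [-1.23, 1.37], [0.21, 2.46], [-1.02, 4.16], [0.16, 2.05], [-2.73, 2.73]. Speed limits (rad/s): [1.89, 1.89, 2.39, 2.39, 3.01, 3.01, 3.01].

### API

Orientations are given as a unit quaternion [w, x, y, z].
In Python, from plant import manip, capture, camera_info, order gives the robot as it stands. The module is installed in compiled form; this text tells all that it offers.
- The arm moves only by the shell command python3 -m crank 'ROWS' [OPENING] [FORCE]. ROWS is a JSON object of lists of equal length, an entry for each row: "dp": the shift along the world's x, y, z in m, a list of three; "yaw": the turn about the world's z in rad. In form: {"dp": [[dx, dy, dz], ...], "yaw": [yaw, ...]}. A call has 1 to 8 rows; each row is the pose to reach, as a shift and turn from the pose commanded when the call began; what a row does not reach only later rows make up. A row lasts 1/8 s, in which the tool goes at most 62.5 mm and 10.7 degrees, less where a joint would pass 70% of its speed; a pose out of reach is approached as far as the arm can. A call with a gripper value outside its range is refused whole. OPENING is the closure, from -1 (fully open) to 1 (shut), set as the call begins (- or left out, the last holds). The fingers move at their own pace and stop on an object; FORCE is the grip in N (left out, the last holds). Time passes only in rows, so rows that repeat a pose let the fingers close. It gives the time, the measured TCP pose, the force, the opening and the grip force at its end, in the units of the state.
- manip.observe(): the state, without advancing time (a new reading comes with each control period).
- capture(name): name is "scene" or "top" or "wrist"; returns the picture (480x640x3 uint8, red, green, blue); there is no depth.
- camera_info(name): a dict with "K" (3x3 intrinsics, pixels), "position" and "attitude" of the camera in the world. Camera axes: x right, y down, z forward; pixel columns grow to the right and rows downward; lengths in m; the calibration is good to about 2 mm. A picture is of the moment at which its call begins: read the wrist's pose just before it. camera_info takes no time and is no camera call; for the wrist camera it gives the pose at the moment of the call.
- order.job_done(): hands the job in; it is judged then, once.
The state is a dict: "clock": time; "qpos": joint angles; "qd": joint speeds; "tau": joint torques, N m; "tool_pos": TCP position; "ee_rot": TCP orientation; "ft_force": force on the tool from outside, world axes, zero at the start; "torque": the same for the moment, N m; "grip_width": finger opening in m; "grip_force": force on a finger pad.
Only numpy, scipy, OpenCV 4.12 (cv2) and the standard library are available. Lean on these libraries where they do the work, as an engineer would, in place of code of your own. Each camera call takes 0.05 s, during which the arm holds its last target. There are 200 camera calls.

## Working session

There is one attempt and no reset: what is moved stays moved. The work goes in short steps, Python scripts to look and compute and a shell command to move; the robot and the scene stay as the last step left them, time stands still between calls to the robot, and variables do not carry over. Pictures are saved under pics/ and viewed, at most 10 in all, crops included, and the job is handed in when it is done.

```bash
mkdir -p pics; cat > h.py <<'E'
import numpy as np, cv2
from plant import manip, capture, camera_info, order
from scipy.spatial.transform import Rotation as R
def cam(n):
    i=camera_info(n); q=i["attitude"]; q=np.array(q,float)
    M=q if q.shape==(3,3) else R.from_quat([q[1],q[2],q[3],q[0]]).as_matrix()
    return np.array(i["K"]),np.array(i["position"]),M
def ray(c,px,z):
    K,p,M=c; d=M@np.linalg.inv(K)@np.array([px[0],px[1],1.]); return p+d*(z-p[2])/d[2]
def proj(c,X):
    K,p,M=c; v=K@(M.T@(np.array(X)-p)); return v[:2]/v[2]
E
python3 - <<'E'
from h import *
o=manip.observe(); print(o, manip.hold_point_z)
for n in("top","scene"):
    print(n,camera_info(n)); cv2.imwrite(f"pics/{n}0.png",capture(n)[...,::-1])
E
```

```text
{'clock': 0.0, 'qpos': array([-1.32150778,  0.42674371,  0.07381718,  1.60663451, -0.03415181,
        1.11076473, -0.06709519]), 'qd': array([ 0.00128222, -0.0010277 ,  0.00012431, -0.00072752,  0.00220112,
       -0.00145418,  0.00142305]), 'tau': array([ 1.13171343e-03, -9.35821366e+01,  3.66823018e+00, -4.54217148e+01,
       -4.86774521e-02,  1.97759166e-02,  1.06220439e-04]), 'tool_pos': array([0.26192474, 0.62162433, 0.20475464]), 'ee_rot': array([-1.09986978e-04,  1.98085418e-01,  9.80184549e-01, -6.37030021e-04]), 'ft_force': array([ 0.18716344,  0.76062937, -0.60466666]), 'torque': array([-0.03527408, -0.01846407,  0.0302158 ]), 'grip_force': 0.0, 'grip_width': 0.09404299390606381} 0.0188
top {'K': array([[516.96719841,   0.        , 331.60189181],
       [  0.        , 516.96719841, 240.90375504],
       [  0.        ,   0.        ,   1.        ]]), 'position': array([ 0.39189048, -0.01301136,  1.17873316]), 'attitude': array([-0.05465875,  0.71235775, -0.69835781,  0.04307229])}
scene {'K': array([[540.37450402,   0.        , 315.58645748],
       [  0.        , 540.37450402, 230.49318509],
       [  0.        ,   0.        ,   1.        ]]), 'position': array([ 0.15939158, -0.59454945,  0.7288736 ]), 'attitude': array([-0.38173985,  0.8753917 , -0.27371972,  0.11419975])}
```

View pics/top0.png

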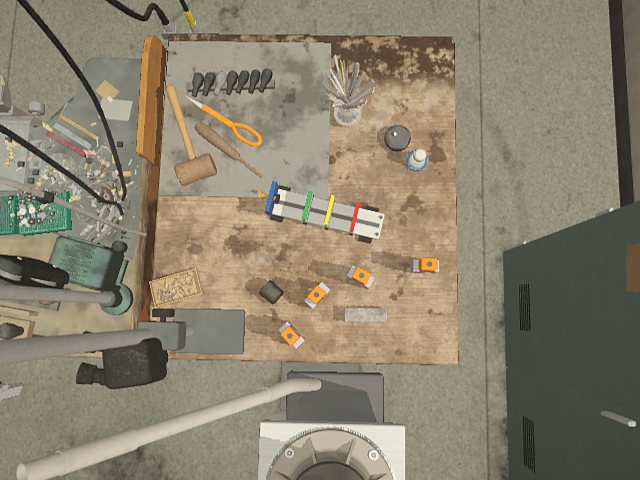

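View pics/scene0.png

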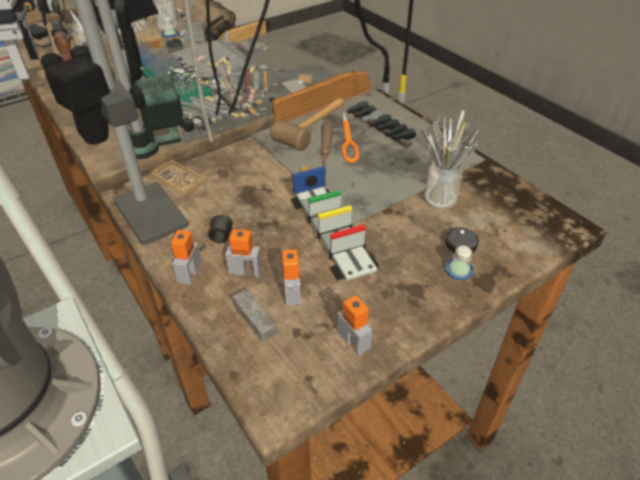

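The top view shows the rack from the blue plate (272,198) to its far end (380,228), with dividers at about (308,206), (330,210) and (356,216). There are four orange look-alikes; the rightmost, at (427,264), is the spacer. The loupe is at (397,138), the cup at (418,158) and the steel block at (365,314).

```bash
cat > m.py <<'E'
from h import *
def masks(img):
    h=cv2.cvtColor(img,cv2.COLOR_RGB2HSV)
    f=lambda a,b,s=150,v=90:cv2.inRange(h,(a,s,v),(b,255,255))
    return dict(green=f(50,80,120,60),yellow=f(24,34,150,150),red=f(0,4,170,100)|f(174,180,170,100),blue=f(105,125,120,40),orange=f(7,18,200,150))
def blobs(m,mina=25):
    n,l,s,c=cv2.connectedComponentsWithStats(m)
    return [(s[i,4],c[i],cv2.minAreaRect(np.argwhere(l==i)[:,::-1].astype(np.float32))) for i in range(1,n) if s[i,4]>=mina]
E
python3 - <<'E'
from m import *
img=cv2.cvtColor(cv2.imread("pics/top0.png"),cv2.COLOR_BGR2RGB);c=cam("top")
for k,m in masks(img).items():
    m[:180]=0;m[:,:255]=0; m[350:]=0
    z=0.091 if k=="orange" else 0.068
    for a,p,r in blobs(m):
        b=[ray(c,q,z)[:2] for q in cv2.boxPoints(r)]
        e=[b[1]-b[0],b[2]-b[1]]; e.sort(key=lambda v:-np.hypot(*v))
        print(k,a,p.round(1),ray(c,r[0],z)[:2].round(4),[round(float(np.hypot(*v)),4) for v in e],"long deg",round(np.degrees(np.arctan2(e[0][1],e[0][0]))%180,1))
s=cv2.imread("pics/scene0.png")
a=cv2.resize(s[280:360,325:385],None,fx=6,fy=6,interpolation=2)
b=cv2.resize(cv2.imread("pics/top0.png")[245:285,400:455],None,fx=7,fy=7,interpolation=2)
o=np.zeros((480,760,3),np.uint8);o[:480,:360]=a;o[:280,370:755]=b
cv2.imwrite("pics/crop1.png",o)
E
```

```text
green 100 [306.8 204.8] [0.6249 0.063 ] [0.0649, 0.0075] long deg 167.8
yellow 105 [329.  209.6] [0.6151 0.0144] [0.0658, 0.008] long deg 167.0
red 101 [354.6 215.8] [ 0.6022 -0.0417] [0.0651, 0.008] long deg 167.1
blue 169 [271.1 197.3] [0.6396 0.141 ] [0.0721, 0.0155] long deg 167.3
orange 119 [428.3 264.2] [ 0.4968 -0.1965] [0.0357, 0.0232] long deg 91.1
orange 76 [360.1 274.6] [ 0.4708 -0.0564] [0.031, 0.0249] long deg 61.2
orange 82 [315.5 294. ] [0.4291 0.0362] [0.031, 0.0248] long deg 139.2
orange 74 [289.1 333.9] [0.3442 0.089 ] [0.0308, 0.0258] long deg 43.6
```

View pics/crop1.png

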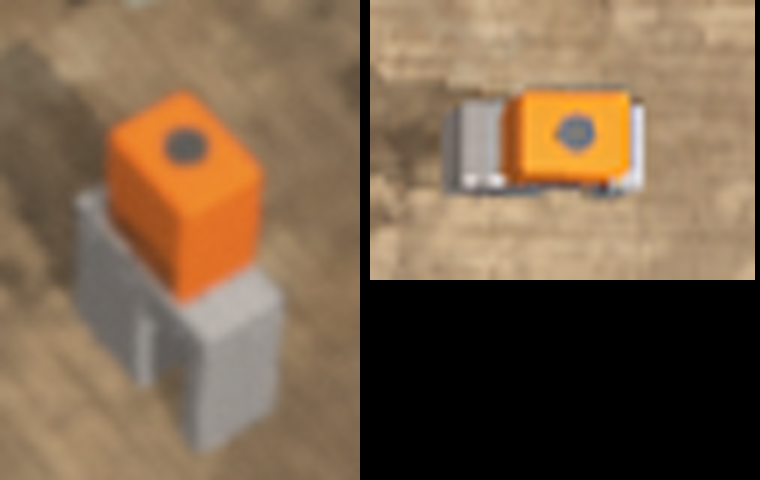

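The spacer's thick nose leg is at its +y end and the thin hook leg at -y, so its yaw is about +1°. The rack's yaw is about -12.3°. Before moving, I'm checking the tall stand on the left side of the bench, since it lies on the way.

```bash
python3 - <<'E'
from m import *
t=cam("top");s=cam("scene")
print("nadir px",proj(t,[t[1][0],t[1][1],0.001]).round(0))
for p in [(145,310),(245,310),(245,353),(180,335),(160,325)]: print("top z0",p,ray(t,p,0.01)[:2].round(3))
for p in [(117,195),(155,180),(187,215),(140,240),(148,190)]: print("scene z0",p,ray(s,p,0.01)[:2].round(3))
def tri(a,b):
    ps,ds=[],[]
    for (K,p,M),u in ((t,a),(s,b)):
        d=M@np.linalg.inv(K)@np.array([*u,1.]);ds.append(d/np.linalg.norm(d));ps.append(p)
    A=np.stack([ds[0],-ds[1]],1);x=np.linalg.lstsq(A,ps[1]-ps[0],rcond=None)[0]
    P,Q=ps[0]+ds[0]*x[0],ps[1]+ds[1]*x[1];return ((P+Q)/2).round(3),np.linalg.norm(P-Q).round(3)
print("head",tri((130,365),(80,90)),"collar",tri((155,340),(118,107)),"green",tri((85,262),(158,122)))
# column at (x,y) heights
for h in(0,.1,.2,.3,.4,.5,.6,.8):print(h,[proj(c,[.37,.37,h]).round(0) for c in(t,s)])
print("wrist",camera_info("wrist")["position"]); cv2.imwrite("pics/w0.png",capture("wrist")[...,::-1])
E
```

```text
nadir px [339. 313.]
top z0 (145, 310) [0.389 0.425]
top z0 (245, 310) [0.394 0.199]
top z0 (245, 353) [0.299 0.195]
top z0 (180, 335) [0.336 0.342]
top z0 (160, 325) [0.357 0.389]
scene z0 (117, 195) [0.31  0.374]
scene z0 (155, 180) [0.395 0.377]
scene z0 (187, 215) [0.404 0.23 ]
scene z0 (140, 240) [0.299 0.215]
scene z0 (148, 190) [0.37  0.353]
head (array([0.299, 0.346, 0.27 ]), np.float64(0.007)) collar (array([0.343, 0.316, 0.235]), np.float64(0.014)) green (array([0.489, 0.563, 0.029]), np.float64(0.01))
0 [array([170., 319.]), array([146., 189.])]
0.1 [array([155., 320.]), array([135., 151.])]
0.2 [array([136., 320.]), array([123., 107.])]
0.3 [array([113., 321.]), array([109.,  58.])]
0.4 [array([ 84., 322.]), array([92.,  0.])]
0.5 [array([ 46., 324.]), array([ 73., -66.])]
0.6 [array([ -4., 326.]), array([  51., -145.])]
0.8 [array([-184.,  332.]), array([  -9., -355.])]
wrist [0.18803021 0.65334564 0.38490793]
```

View pics/w0.png

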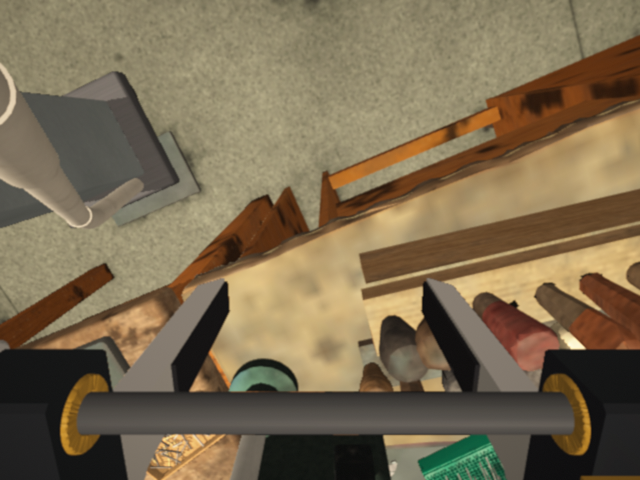

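The wrist camera shows only the left side bench: a green stand base near (265,375) and tools at right. I'm looking closer at the stand in the top and scene pictures.

```bash
python3 - <<'E'
import cv2,numpy as np
a=cv2.resize(cv2.imread("pics/top0.png")[230:480,0:340],None,fx=1.55,fy=1.55,interpolation=2)[:,:527]
b=cv2.resize(cv2.imread("pics/scene0.png")[0:260,30:210],None,fx=1.49,fy=1.49,interpolation=2)[:387,:268]
o=np.zeros((390,800,3),np.uint8);o[:a.shape[0],:a.shape[1]]=a;o[:b.shape[0],530:530+b.shape[1]]=b
cv2.imwrite("pics/crop2.png",o)
E
```

```text
(no output)
```

View pics/crop2.png

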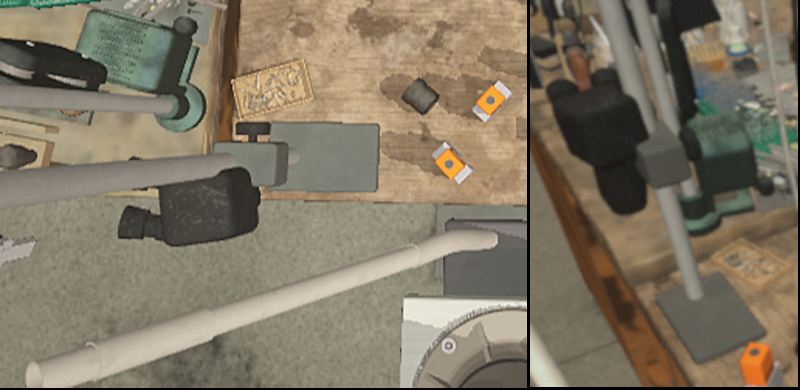

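It is a microscope on a tall column at about (.345,.33), with its head at about (.30,.35,.27). It stands between the arm and the work. Plan: rise, retract inside it, sweep round at a small radius, then extend.

```bash
python3 -m crank '{"dp":[[0,0,0.06],[0,0,0.12],[0,0,0.18],[0,0,0.24],[0,0,0.30],[0,0,0.35],[0,0,0.35]],"yaw":[0,0,0,0,0,0,0]}' -1; python3 -c "
from h import *
o=manip.observe();print(o['qpos'].round(3));cv2.imwrite('pics/w1.png',capture('wrist')[...,::-1])"
```

```text
clock: 1.02
tool_pos: [0.2624, 0.6224, 0.5592]
ee_rot: [0.0, 0.198, 0.98, 0.003]
ft_force: [0.1, -0.0, -1.8]
grip_width: 0.0942
grip_force: 0.0
[-1.335  0.353  0.112  0.977 -0.04   1.809 -0.068]
```

View pics/w1.png

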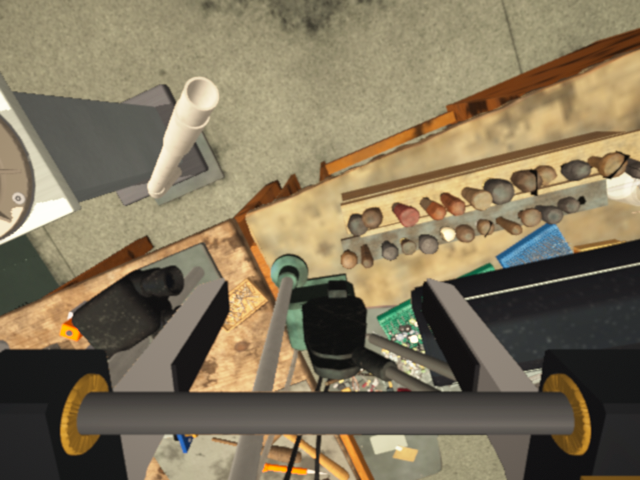

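The microscope head is at (130,300), low on the left. The cart's white tube runs from (155,190) to an open end at (200,90). I'm locating that tube, since the sweep passes near it.

```bash
python3 - <<'E'
from m import *
t=cam("top");s=cam("scene");w=cam("wrist")
def tri(c1,a,c2,b):
    ps,ds=[],[]
    for (K,p,M),u in ((c1,a),(c2,b)):
        d=M@np.linalg.inv(K)@np.array([*u,1.]);ds.append(d/np.linalg.norm(d));ps.append(p)
    x=np.linalg.lstsq(np.stack([ds[0],-ds[1]],1),ps[1]-ps[0],rcond=None)[0]
    P,Q=ps[0]+ds[0]*x[0],ps[1]+ds[1]*x[1];return ((P+Q)/2).round(3),np.linalg.norm(P-Q).round(3)
print("cam",w[1])
print("tube end",tri(t,(25,472),w,(200,92)),"tube low",tri(t,(316,383),w,(157,188)))
print("eyepiece",tri(t,(80,373),w,(167,280)),"head corner",tri(t,(165,345),w,(85,300)))
E
```

```text
cam [0.18814653 0.65346076 0.7365573 ]
tube end (array([0.1  , 0.533, 0.233]), np.float64(0.008)) tube low (array([ 0.159,  0.061, -0.592]), np.float64(0.001))
eyepiece (array([0.281, 0.417, 0.3  ]), np.float64(0.006)) head corner (array([0.3  , 0.286, 0.256]), np.float64(0.061))
```

Everything but the column lies below z = 0.35, so I'm retracting at z = 0.555.

```bash
python3 -m crank '{"dp":[[-0.02,-0.055,0],[-0.045,-0.112,0],[-0.07,-0.168,0],[-0.093,-0.225,0],[-0.117,-0.282,0],[-0.142,-0.342,0],[-0.142,-0.342,0]],"yaw":[0,0,0,0,0,0,0]}'; python3 -c "
from h import *
o=manip.observe();print(o['qpos'].round(3))
import math
for k in range(1,9):
  a=math.radians(67-11.125*k);print([round(.3*math.cos(a)-.12,3),round(.3*math.sin(a)-.28,3)])"
```

```text
clock: 1.95
tool_pos: [0.1191, 0.2769, 0.5556]
ee_rot: [0.0, 0.198, 0.98, 0.001]
ft_force: [0.6, -0.5, 0.6]
grip_width: 0.0939
grip_force: 0.0
[-1.39  -0.344  0.006  1.679  0.002  1.803 -0.211]
[0.048, -0.032]
[0.093, -0.069]
[0.13, -0.114]
[0.157, -0.165]
[0.174, -0.221]
[0.18, -0.279]
[0.175, -0.337]
[0.158, -0.392]
```

```bash
python3 -m crank '{"dp":[[0.048,-0.032,0],[0.093,-0.069,0],[0.13,-0.114,0],[0.157,-0.165,0],[0.174,-0.221,0],[0.18,-0.279,0],[0.175,-0.337,0],[0.158,-0.392,0]],"yaw":[-0.144,-0.288,-0.432,-0.576,-0.72,-0.864,-1.008,-1.154]}'; python3 -c "
from h import *
o=manip.observe();print(o['qpos'].round(3))"
```

```text
clock: 2.95
tool_pos: [0.281, -0.1061, 0.5544]
ee_rot: [-0.0, 0.695, 0.719, -0.001]
ft_force: [1.5, -0.6, 0.4]
grip_width: 0.0942
grip_force: 0.0
[-0.654 -0.48   0.408  1.701  0.194  1.883 -0.194]
```

```bash
python3 -m crank '{"dp":[[0.06,-0.02,-0.01],[0.11,-0.045,-0.03],[0.16,-0.065,-0.06],[0.20,-0.08,-0.10],[0.219,-0.087,-0.155],[0.219,-0.087,-0.215],[0.219,-0.087,-0.275],[0.219,-0.087,-0.305]],"yaw":[0,0,0,0,0,0,0,0]}'; python3 -m crank '{"dp":[[0,0,0],[0,0,0]],"yaw":[0,0]}'; python3 - <<'E'
from m import *
o=manip.observe();print(o['tool_pos'],o['ee_rot'],o['qpos'].round(2))
c=cam("wrist");img=capture("wrist");cv2.imwrite("pics/w2.png",img[...,::-1]);print(c[1])
for a,p,r in blobs(masks(img)["orange"],150):
    b=[ray(c,q,.091)[:2] for q in cv2.boxPoints(r)];print(a,r,ray(c,r[0],.091).round(4),np.round([np.hypot(*(b[1]-b[0])),np.hypot(*(b[2]-b[1]))],4),[np.degrees(np.arctan2(*(v[::-1])))for v in(b[1]-b[0],b[2]-b[1])])
E
```

```text
clock: 3.95
tool_pos: [0.4982, -0.1911, 0.2463]
ee_rot: [-0.001, 0.693, 0.721, -0.002]
ft_force: [0.8, 0.4, -0.1]
grip_width: 0.0939
grip_force: 0.0
clock: 4.2
tool_pos: [0.5005, -0.1917, 0.2513]
ee_rot: [0.0, 0.693, 0.721, -0.0]
ft_force: [0.8, -0.1, -0.6]
grip_width: 0.0938
grip_force: 0.0
[ 0.50053681 -0.1917316   0.25125174] [ 3.83189511e-04  6.93328136e-01  7.20621886e-01 -2.13024222e-04] [-0.63  0.24  1.04  1.9  -0.23  1.12  0.54]
[ 0.49732843 -0.11106931  0.43123452]
595 ((294.0000305175781, 51.0), (35.7770881652832, 49.1934928894043), 26.56505012512207) [ 0.4708 -0.0569  0.091 ] [0.0361 0.0269] [np.float64(62.11425581832223), np.float64(-22.204980354952507)]
496 ((321.5, 223.5), (43.0, 29.0), 90.0) [ 0.4973 -0.1947  0.091 ] [0.0251 0.0388] [np.float64(2.2635377609644656), np.float64(-87.30917755840689)]
```

View pics/w2.png

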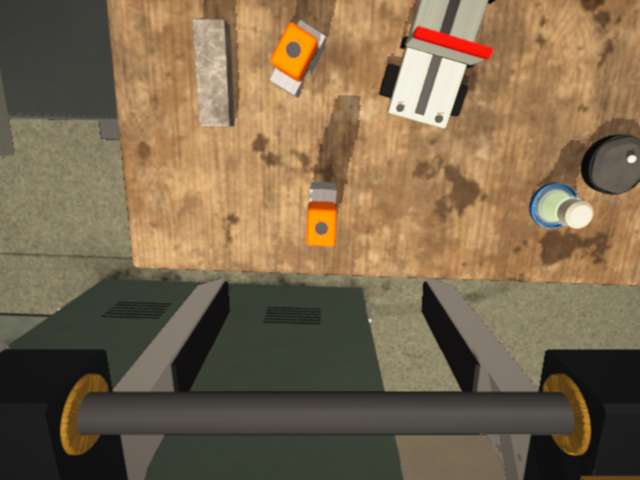

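The wrist view shows the spacer squarely below the gripper: orange at (321,223), dot at (321,228), nose leg towards the rack (up, +y). I'm descending and gripping.

```bash
python3 -m crank '{"dp":[[-0.0035,-0.007,-0.04],[-0.0035,-0.007,-0.10],[-0.0035,-0.007,-0.15],[-0.0035,-0.007,-0.18],[-0.0035,-0.007,-0.194],[-0.0035,-0.007,-0.194]],"yaw":[0,0,0,0,0,0]}'; python3 -m crank '{"dp":[[0,0,0],[0,0,0],[0,0,0],[0,0,0],[0,0,0],[0,0,0],[0,0,0],[0,0,0]],"yaw":[0,0,0,0,0,0,0,0]}' 1 40
```

```text
clock: 5.0
tool_pos: [0.4972, -0.1984, 0.057]
ee_rot: [0.0, 0.693, 0.721, 0.0]
ft_force: [-0.1, -0.4, -0.1]
grip_width: 0.0941
grip_force: 0.0
clock: 6.0
tool_pos: [0.4967, -0.1983, 0.0564]
ee_rot: [-0.0, 0.693, 0.721, -0.0]
ft_force: [-0.3, -0.4, -0.2]
grip_width: 0.0259
grip_force: 39.6
```

```bash
python3 -m crank '{"dp":[[0,0,0.05],[0,0,0.10],[0.01,0.01,0.15],[0.04,0.055,0.16],[0.07,0.10,0.16],[0.10,0.15,0.16],[0.10,0.15,0.16],[0.10,0.15,0.16]],"yaw":[0,0,0,-0.10,-0.2,-0.253,-0.253,-0.253]}' 1 60; python3 - <<'E'
from m import *
o=manip.observe();q=o['ee_rot'];print(o['tool_pos'],o['ft_force'],"yaw",2*np.degrees(np.arctan2(q[2],q[1]))-90,o['qpos'].round(2))
c=cam("wrist");img=capture("wrist");cv2.imwrite("pics/w3.png",img[...,::-1]);print(c[1])
P={}
for k,m in masks(img).items():
    if k=="orange":continue
    for a,p,r in blobs(m,150):
        b=[ray(c,q,.068)[:2] for q in cv2.boxPoints(r)];e=sorted([b[1]-b[0],b[2]-b[1]],key=lambda v:-np.hypot(*v))
        print(k,a,np.round(r[0]),ray(c,r[0],.068)[:2].round(4),[round(np.hypot(*v),4)for v in e],"deg",round(np.degrees(np.arctan2(e[0][1],e[0][0]))%180-180,2))
E
```

```text
clock: 7.0
tool_pos: [0.5962, -0.0488, 0.2162]
ee_rot: [0.0, 0.779, 0.628, -0.0]
ft_force: [0.3, -0.7, -1.0]
grip_width: 0.0256
grip_force: 59.6
[ 0.59623989 -0.04877225  0.21618496] [ 0.28514497 -0.73705904 -1.0172049 ] yaw -12.248089894991196 [-0.78  0.45  1.02  1.81 -0.42  1.12  0.17]
[0.61333873 0.0300996  0.39617774]
green 1021 [331.  76.] [0.6249 0.0641] [np.float64(0.0656), np.float64(0.0086)] deg -12.21
yellow 873 [330. 143.] [0.6141 0.0153] [np.float64(0.0662), np.float64(0.0078)] deg -12.2
red 753 [330. 214.] [ 0.6013 -0.0409] [np.float64(0.0661), np.float64(0.0094)] deg -12.18
```

View pics/w3.png

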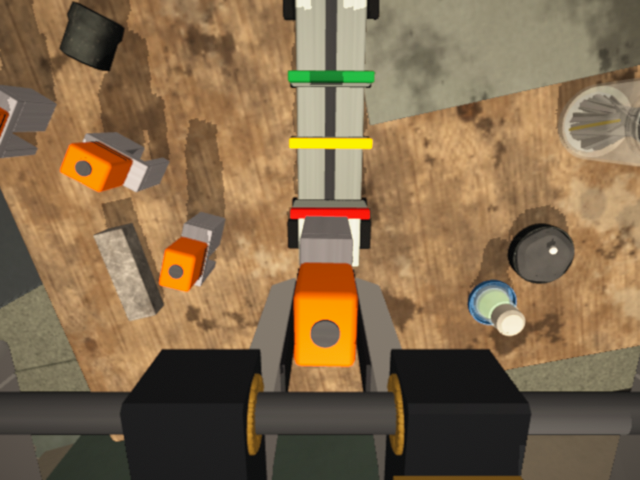

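The spacer sits square in the gripper (dot at (325,333)), and the rack axis is seen at yaw -12.2°. I'm working out the offset for the green divider.

```bash
python3 - <<'E'
from m import *
c=cam("wrist");u=np.array([.2113,.9774]);v=np.array([.9774,-.2113])
o=manip.observe();t=o['tool_pos'][:2]
d=ray(c,(325,333),.2507)[:2]
print("dot rel tcp s,v",(d-t)@u,(d-t)@v)
# grip block top corners (294..356, 303..366)
for p in((325,303),(325,366)):print((ray(c,p,.2507)[:2]-t)@u)
for p in((302,263),(353,263),(327,219)):print("nose top edge z.2105",(ray(c,p,.2105)[:2]-t)@u)
for g in((.6249,.0641),(.6141,.0153),(.6013,-.0409)):
  k=(np.array(g)-t); print("div s,v",k@u,k@v)
E
```

```text
dot rel tcp s,v -0.00100580293951575 -0.00019640263191902005
0.0123156701014652
-0.016387445214606496
nose top edge z.2105 0.014992694427332988
nose top edge z.2105 0.014970726417219292
nose top edge z.2105 0.03723283913904269
div s,v 0.11701181410184182 0.004185822178192012
div s,v 0.06703265410184181 0.0039413421781919825
div s,v 0.009398134101841805 0.003305682178191947
```

```bash
python3 -m crank '{"dp":[[0.012,0.05,0],[0.024,0.10,0],[0.0313,0.1257,0],[0.0313,0.1257,-0.05],[0.0313,0.1257,-0.084],[0.0313,0.1257,-0.084]],"yaw":[0,0,0,0,0,0]}'; python3 -m crank '{"dp":[[0,0,-0.005],[0,0,-0.01],[0,0,-0.012],[0,0,-0.012]],"yaw":[0,0,0,0]}'; python3 -c "
from h import *
cv2.imwrite('pics/s1.png',cv2.resize(capture('scene')[120:260,270:410],None,fx=4,fy=4)[...,::-1])"
```

```text
clock: 7.8
tool_pos: [0.6266, 0.0757, 0.131]
ee_rot: [-0.001, 0.779, 0.627, -0.002]
ft_force: [0.3, -1.1, -0.7]
grip_width: 0.0258
grip_force: 59.6
clock: 8.3
tool_pos: [0.6281, 0.0775, 0.1207]
ee_rot: [-0.0, 0.779, 0.628, 0.0]
ft_force: [-0.3, -0.1, -1.1]
grip_width: 0.0258
grip_force: 59.6
```

View pics/s1.png

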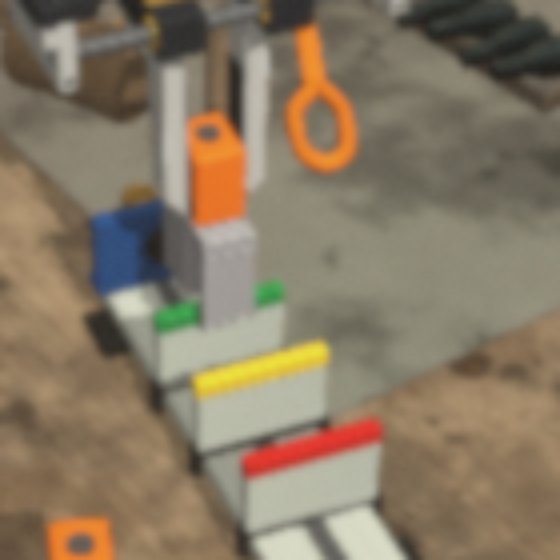

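The hook is on the yellow side of green and the nose is beyond it, at image (225,300). I'm lowering it fully and starting to draw.

```bash
python3 -m crank '{"dp":[[0,0,-0.012],[0,0,-0.024],[0,0,-0.034],[0,0,-0.034]],"yaw":[0,0,0,0]}'; python3 -m crank '{"dp":[[0.0006,0.003,0],[0.0013,0.006,0],[0.0019,0.009,0],[0.0026,0.012,0],[0.0026,0.012,0]],"yaw":[0,0,0,0,0]}'
```

```text
clock: 8.85
tool_pos: [0.6274, 0.0772, 0.0854]
ee_rot: [-0.0, 0.779, 0.627, -0.001]
ft_force: [-0.5, -0.2, -2.9]
grip_width: 0.0255
grip_force: 59.6
clock: 9.48
tool_pos: [0.6305, 0.0882, 0.0866]
ee_rot: [0.001, 0.779, 0.627, -0.001]
ft_force: [-1.0, -6.6, -5.3]
grip_width: 0.0259
grip_force: 59.6
```

```bash
python3 -m crank '{"dp":[[0.0004,0.002,0],[0.0008,0.004,0],[0.0008,0.004,0]],"yaw":[0,0,0]}'; for i in 1 2; do python3 -m crank '{"dp":[[0.0001,0.0005,0],[0.0002,0.001,0],[0.0002,0.001,0]],"yaw":[0,0,0]}' | grep -E 'tool|ft'; done
```

```text
clock: 9.85
tool_pos: [0.6313, 0.092, 0.0866]
ee_rot: [0.001, 0.779, 0.627, -0.001]
ft_force: [-0.1, -7.8, -5.3]
grip_width: 0.0255
grip_force: 59.6
tool_pos: [0.6315, 0.0927, 0.0866]
ft_force: [-0.3, -8.6, -5.4]
tool_pos: [0.6317, 0.0937, 0.0866]
ft_force: [-0.0, -8.4, -4.2]
```

```bash
python3 -m crank '{"dp":[[0.0001,0.0005,0],[0.0002,0.001,0],[0.0002,0.001,0]],"yaw":[0,0,0]}' | grep -E 'tool|ft'; python3 -m crank '{"dp":[[0.0001,0.0005,0],[0.0002,0.001,0],[0.0002,0.001,0]],"yaw":[0,0,0]}' | grep -E 'tool|ft'
```

```text
tool_pos: [0.6319, 0.0947, 0.0866]
ft_force: [-1.3, -8.6, -6.1]
tool_pos: [0.6321, 0.0957, 0.0866]
ft_force: [-0.3, -8.7, -6.7]
```

```bash
python3 -m crank '{"dp":[[0.0001,0.0005,0],[0.0002,0.001,0],[0.0002,0.001,0]],"yaw":[0,0,0]}' | grep -E 'tool|ft'
```

```text
tool_pos: [0.6323, 0.0967, 0.0866]
ft_force: [0.4, -8.1, -6.4]
```

```bash
cat > ok.py <<'E'
import sys
from h import manip
o=manip.observe();f=o['ft_force'];t=o['tool_pos']
F=-(f[0]*.2113+f[1]*.9774);s=t[0]*.2113+t[1]*.9774
print(f"t {o['clock']:.2f} s {s:.4f} F {F:.1f} fz {f[2]:.1f} z {t[2]:.4f}");sys.exit(F>float(sys.argv[1]))
E
python3 -m crank '{"dp":[[0.0001,0.0005,0],[0.0002,0.001,0],[0.0002,0.001,0]],"yaw":[0,0,0]}' >/dev/null; python3 ok.py 10 && python3 -m crank '{"dp":[[0.0001,0.0005,0],[0.0002,0.001,0],[0.0002,0.001,0]],"yaw":[0,0,0]}' >/dev/null; python3 ok.py 10 && python3 -m crank '{"dp":[[0.0001,0.0005,0],[0.0002,0.001,0],[0.0002,0.001,0]],"yaw":[0,0,0]}' >/dev/null; python3 ok.py 10 && python3 -m crank '{"dp":[[0.0001,0.0005,0],[0.0002,0.001,0],[0.0002,0.001,0]],"yaw":[0,0,0]}' >/dev/null; python3 ok.py 10
```

```text
t 12.10 s 0.2291 F 8.5 fz -5.3 z 0.0866
t 12.10 s 0.2291 F 8.5 fz -5.3 z 0.0866
t 12.10 s 0.2291 F 8.5 fz -5.3 z 0.0866
t 12.10 s 0.2291 F 8.5 fz -5.3 z 0.0866False
False
False
False
```

```bash
sed -i 's/sys.exit(\(.*\))$/sys.exit(int(\1))/' ok.py
python3 -m crank '{"dp":[[0.0001,0.0005,0],[0.0002,0.001,0],[0.0002,0.001,0]],"yaw":[0,0,0]}' >/dev/null; python3 ok.py 10 && python3 -m crank '{"dp":[[0.0001,0.0005,0],[0.0002,0.001,0],[0.0002,0.001,0]],"yaw":[0,0,0]}' >/dev/null; python3 ok.py 10 && python3 -m crank '{"dp":[[0.0001,0.0005,0],[0.0002,0.001,0],[0.0002,0.001,0]],"yaw":[0,0,0]}' >/dev/null; python3 ok.py 10 && python3 -m crank '{"dp":[[0.0001,0.0005,0],[0.0002,0.001,0],[0.0002,0.001,0]],"yaw":[0,0,0]}' >/dev/null; python3 ok.py 10
```

```text
t 12.47 s 0.2301 F 9.3 fz -5.5 z 0.0866
t 12.85 s 0.2311 F 8.1 fz -5.5 z 0.0866
t 13.22 s 0.2322 F 7.9 fz -7.2 z 0.0866
t 13.60 s 0.2331 F 8.8 fz -6.9 z 0.0866
```

```bash

python3 -m crank '{"dp":[[0.0001,0.0005,0],[0.0002,0.001,0],[0.0002,0.001,0]],"yaw":[0,0,0]}' >/dev/null; python3 ok.py 10 && python3 -m crank '{"dp":[[0.0001,0.0005,0],[0.0002,0.001,0],[0.0002,0.001,0]],"yaw":[0,0,0]}' >/dev/null; python3 ok.py 10 && python3 -m crank '{"dp":[[0.0001,0.0005,0],[0.0002,0.001,0],[0.0002,0.001,0]],"yaw":[0,0,0]}' >/dev/null; python3 ok.py 10 && python3 -m crank '{"dp":[[0.0001,0.0005,0],[0.0002,0.001,0],[0.0002,0.001,0]],"yaw":[0,0,0]}' >/dev/null; python3 ok.py 10
```

```text
t 13.97 s 0.2332 F 12.7 fz -4.4 z 0.0866
t 13.97 s 0.2332 F 12.7 fz -4.4 z 0.0866
t 13.97 s 0.2332 F 12.7 fz -4.4 z 0.0866
t 13.97 s 0.2332 F 12.7 fz -4.4 z 0.0866
```

The nose meets the stop with about 4 N. I'm holding, then backing off and lifting.

```bash
python3 -m crank '{"dp":[[0,0,0],[0,0,0]],"yaw":[0,0]}' >/dev/null; python3 ok.py 20; python3 -m crank '{"dp":[[-0.0006,-0.003,0],[-0.0013,-0.0059,0],[-0.0013,-0.0059,0]],"yaw":[0,0,0]}'|grep ft; python3 ok.py 3 && python3 -m crank '{"dp":[[0,0,0.02],[0,0,0.04],[0,0,0.06],[0,0,0.06],[0,0,0.06]],"yaw":[0,0,0,0,0]}'; python3 - <<'E'
from m import *
o=manip.observe();q=o['ee_rot'];t=o['tool_pos'];u=np.array([.2113,.9774]);v=np.array([.9774,-.2113])
print("yaw",2*np.degrees(np.arctan2(q[2],q[1]))-90,"s,v",t[:2]@u,t[:2]@v,"need ds",.1572-t[:2]@u,((.1572-t[:2]@u)*u+(.5969-t[:2]@v)*v))
c=cam("wrist")
img=capture("wrist")
for k,m in masks(img).items():
    if k in("orange","blue"):continue
    for a,p,r in blobs(m,150):
        x=ray(c,r[0],.068)[:2];print(k,a,np.round(r[0]),x@u,x@v)
E
```

```text
t 14.22 s 0.2333 F 12.6 fz -4.1 z 0.0866
ft_force: [-0.1, 0.4, -2.2]
t 14.60 s 0.2300 F -0.3 fz -2.2 z 0.0867
clock: 15.22
tool_pos: [0.632, 0.0988, 0.1462]
ee_rot: [-0.0, 0.778, 0.628, -0.0]
ft_force: [-0.1, 0.1, -1.8]
grip_width: 0.0259
grip_force: 59.6
yaw -12.242770978856 s,v 0.23008250194862756 0.5968924220970979 need ds -0.07288250194862755 [-0.01539267 -0.07123696]
green 280 [288. 265.] 0.21814150114438877 0.5715316973466822
green 298 [363. 266.] 0.21779887562999165 0.622646723806475
```

```bash
python3 -m crank '{"dp":[[-0.007,-0.035,0],[-0.0155,-0.0719,0],[-0.0155,-0.0719,0],[-0.0155,-0.0719,0]],"yaw":[0,0,0,0]}'|grep tool; python3 - <<'E'
from m import *
o=manip.observe();t=o['tool_pos'];u=np.array([.2113,.9774]);v=np.array([.9774,-.2113])
c=cam("wrist");img=capture("wrist");print(t[:2]@u)
for k,m in masks(img).items():
    if k=="orange":continue
    for a,p,r in blobs(m,150):
        x=ray(c,r[0],.068)[:2];print(k,a,np.round(r[0]),(x-t[:2])@u,x@v)
E
```

```text
tool_pos: [0.6167, 0.0271, 0.146]
0.1567883180917509
green 1315 [326. 158.] 0.0605054024419567 0.5973512064861661
yellow 241 [288. 265.] -0.011901833542717864 0.5713340174014372
yellow 232 [363. 266.] -0.012589542737208307 0.6226208496142053
blue 2729 [326.  59.] 0.11799500560841794 0.5975968251868132
```

```bash
python3 -m crank '{"dp":[[0,0,-0.015],[0,0,-0.03],[0,0,-0.045],[0,0,-0.06],[0,0,-0.06]],"yaw":[0,0,0,0,0]}'|grep ft; python3 ok.py 3 && python3 -m crank '{"dp":[[0.0006,0.003,0],[0.0013,0.006,0],[0.0019,0.009,0],[0.0026,0.012,0],[0.0033,0.015,0],[0.0039,0.018,0],[0.0046,0.021,0],[0.0052,0.0239,0]],"yaw":[0,0,0,0,0,0,0,0]}'|grep ft;python3 ok.py 10.5; python3 -m crank '{"dp":[[0,0,0]],"yaw":[0]}' >/dev/null; python3 ok.py 11
```

```text
ft_force: [0.5, -0.0, -2.2]
t 16.45 s 0.1560 F -0.1 fz -2.2 z 0.0852
ft_force: [-0.4, -8.0, -3.2]
t 17.45 s 0.1794 F 7.9 fz -3.2 z 0.0869
t 17.57 s 0.1798 F 5.8 fz -3.4 z 0.0869
```

```bash
python3 -m crank '{"dp":[[0.0002,0.001,0],[0.0004,0.002,0],[0.0006,0.003,0],[0.0006,0.003,0]],"yaw":[0,0,0,0]}' >/dev/null; python3 ok.py 10.5 && python3 -m crank '{"dp":[[0.0001,0.0005,0],[0.0001,0.0005,0]],"yaw":[0,0]}' >/dev/null; python3 ok.py 10 && python3 -m crank '{"dp":[[0.0001,0.0005,0],[0.0001,0.0005,0]],"yaw":[0,0]}' >/dev/null; python3 ok.py 10
```

```text
t 18.07 s 0.1825 F 8.2 fz -4.4 z 0.0868
t 18.32 s 0.1829 F 7.5 fz -3.6 z 0.0868
t 18.57 s 0.1834 F 7.5 fz -3.5 z 0.0869
```

```bash
python3 -m crank '{"dp":[[0.0001,0.0005,0],[0.0001,0.0005,0]],"yaw":[0,0]}' >/dev/null; python3 ok.py 9.3 && python3 -m crank '{"dp":[[0.0001,0.0005,0],[0.0001,0.0005,0]],"yaw":[0,0]}' >/dev/null; python3 ok.py 9.3 && python3 -m crank '{"dp":[[0.0001,0.0005,0],[0.0001,0.0005,0]],"yaw":[0,0]}' >/dev/null; python3 ok.py 9.3
```

```text
t 18.82 s 0.1840 F 8.8 fz -3.3 z 0.0869
t 19.07 s 0.1845 F 7.3 fz -4.4 z 0.0869
t 19.32 s 0.1850 F 8.3 fz -4.3 z 0.0869
```

```bash
python3 ok.py 9.3 && python3 -m crank '{"dp":[[0.0001,0.0005,0],[0.0001,0.0005,0]],"yaw":[0,0]}' >/dev/null; python3 ok.py 9.3 && python3 -m crank '{"dp":[[0.0001,0.0005,0],[0.0001,0.0005,0]],"yaw":[0,0]}' >/dev/null; python3 ok.py 9.3
```

```text
t 19.32 s 0.1850 F 8.3 fz -4.3 z 0.0869
t 19.57 s 0.1851 F 8.8 fz -3.9 z 0.0868
t 19.82 s 0.1851 F 10.9 fz -4.0 z 0.0868
```

Contact at s = .1851, as predicted, with about 3 N on green. I'm holding, then releasing and going to red.

```bash
python3 -m crank '{"dp":[[0,0,0],[0,0,0]],"yaw":[0,0]}' >/dev/null; python3 ok.py 20; python3 -m crank '{"dp":[[-0.0006,-0.003,0],[-0.0013,-0.0059,0],[-0.0013,-0.0059,0]],"yaw":[0,0,0]}'|grep ft; python3 ok.py 3 && python3 -m crank '{"dp":[[0,0,0.02],[0,0,0.04],[0,0,0.06],[0,0,0.06],[0,0,0.06]],"yaw":[0,0,0,0,0]}'|grep tool; cat > wr.py <<'E'
from m import *
o=manip.observe();q=o['ee_rot'];t=o['tool_pos'];u=np.array([.2113,.9774]);v=np.array([.9774,-.2113])
print("yaw",2*np.degrees(np.arctan2(q[2],q[1]))-90,"s,v",t[:2]@u,t[:2]@v,t[2])
c=cam("wrist");img=capture("wrist")
for k,m in masks(img).items():
    if k=="orange":continue
    for a,p,r in blobs(m,150):
        x=ray(c,r[0],.068)[:2];print(k,a,np.round(r[0]),((x-t[:2])@u).round(4),(x@u).round(4))
E
python3 wr.py
```

```text
t 20.07 s 0.1852 F 10.9 fz -3.9 z 0.0868
ft_force: [-0.5, 0.5, -1.2]
t 20.45 s 0.1815 F -0.4 fz -1.2 z 0.0867
tool_pos: [0.6218, 0.0514, 0.1463]
yaw -12.243299113034013 s,v 0.18161253476863215 0.5968758922356939 0.14628018730220257
green 1336 [326. 196.] 0.0355 0.2171
yellow 228 [288. 266.] -0.0127 0.1689
yellow 239 [363. 266.] -0.013 0.1686
red 616 [325. 368.] -0.0925 0.0891
blue 2376 [327.  98.] 0.0966 0.2782
```

```bash
python3 -m crank '{"dp":[[-0.0087,-0.040,0],[-0.0174,-0.0804,0],[-0.0174,-0.0804,0],[-0.0174,-0.0804,0]],"yaw":[0,0,0,0]}'|grep tool; python3 wr.py
```

```text
tool_pos: [0.6045, -0.0288, 0.146]
yaw -12.265892210130474 s,v 0.09954669583206863 0.5969595518195127 0.14597442196085933
green 1649 [326.  62.] 0.1168 0.2164
yellow 1255 [326. 144.] 0.0689 0.1685
red 321 [288. 264.] -0.0115 0.0881
red 305 [363. 265.] -0.0118 0.0877
```

```bash
python3 -m crank '{"dp":[[0,0,-0.015],[0,0,-0.03],[0,0,-0.045],[0,0,-0.06],[0,0,-0.06]],"yaw":[0,0,0,0,0]}'|grep ft; python3 ok.py 3 && python3 -m crank '{"dp":[[0.0006,0.003,0],[0.0015,0.007,0],[0.0024,0.011,0],[0.0032,0.015,0],[0.0041,0.019,0],[0.005,0.023,0],[0.0059,0.027,0],[0.0068,0.0313,0]],"yaw":[0,0,0,0,0,0,0,0]}'|grep ft;python3 ok.py 10.5; python3 -m crank '{"dp":[[0,0,0]],"yaw":[0]}' >/dev/null; python3 ok.py 11
```

```text
ft_force: [-0.6, 0.1, -0.8]
t 22.30 s 0.0988 F -0.0 fz -0.8 z 0.0851
ft_force: [0.3, -8.7, -6.1]
t 23.30 s 0.1300 F 8.4 fz -6.1 z 0.0868
t 23.43 s 0.1306 F 4.2 fz -4.7 z 0.0869
```

```bash
python3 -m crank '{"dp":[[0.0002,0.001,0],[0.0004,0.002,0],[0.0006,0.003,0],[0.0008,0.004,0],[0.0008,0.004,0]],"yaw":[0,0,0,0,0]}' >/dev/null; python3 ok.py 10.5 && python3 -m crank '{"dp":[[0.0001,0.0005,0],[0.0001,0.0005,0]],"yaw":[0,0]}' >/dev/null; python3 ok.py 10 && python3 -m crank '{"dp":[[0.0001,0.0005,0],[0.0001,0.0005,0]],"yaw":[0,0]}' >/dev/null; python3 ok.py 10
```

```text
t 24.05 s 0.1342 F 7.0 fz -5.4 z 0.0869
t 24.30 s 0.1346 F 7.4 fz -4.9 z 0.0869
t 24.55 s 0.1351 F 8.0 fz -4.9 z 0.0869
```

```bash
python3 -m crank '{"dp":[[0.0001,0.0005,0],[0.0001,0.0005,0]],"yaw":[0,0]}' >/dev/null; python3 ok.py 9.3 && python3 -m crank '{"dp":[[0.0001,0.0005,0],[0.0001,0.0005,0]],"yaw":[0,0]}' >/dev/null; python3 ok.py 9.3 && python3 -m crank '{"dp":[[0.0001,0.0005,0],[0.0001,0.0005,0]],"yaw":[0,0]}' >/dev/null; python3 ok.py 9.3
```

```text
t 24.80 s 0.1356 F 8.1 fz -5.8 z 0.0869
t 25.05 s 0.1361 F 7.0 fz -4.9 z 0.0869
t 25.30 s 0.1366 F 7.8 fz -6.1 z 0.0869
```

```bash
python3 -m crank '{"dp":[[0.0001,0.0005,0],[0.0001,0.0005,0]],"yaw":[0,0]}' >/dev/null; python3 ok.py 9.3 && python3 -m crank '{"dp":[[0.0001,0.0005,0],[0.0001,0.0005,0]],"yaw":[0,0]}' >/dev/null; python3 ok.py 9.3 && python3 -m crank '{"dp":[[0.0001,0.0005,0],[0.0001,0.0005,0]],"yaw":[0,0]}' >/dev/null; python3 ok.py 9.3
```

```text
t 25.55 s 0.1370 F 7.4 fz -4.5 z 0.0869
t 25.80 s 0.1370 F 8.9 fz -4.2 z 0.0869
t 26.05 s 0.1371 F 11.1 fz -4.8 z 0.0869
```

Contact at s = .1371, with about 3.5 N on yellow. I'm holding, releasing, lifting and checking the gaps.

```bash
python3 -m crank '{"dp":[[0,0,0],[0,0,0]],"yaw":[0,0]}' >/dev/null; python3 ok.py 20; python3 -m crank '{"dp":[[-0.0006,-0.003,0],[-0.0013,-0.0059,0],[-0.0013,-0.0059,0]],"yaw":[0,0,0]}'|grep ft; python3 ok.py 3 && python3 -m crank '{"dp":[[0,0,0.03],[0,0,0.06],[0,0,0.11],[0,0,0.11],[0,0,0.11]],"yaw":[0,0,0,0,0]}'|grep tool; python3 wr.py
```

```text
t 26.30 s 0.1371 F 11.4 fz -4.7 z 0.0869
ft_force: [-0.2, 0.6, -1.1]
t 26.68 s 0.1334 F -0.5 fz -1.1 z 0.0867
tool_pos: [0.6114, 0.0047, 0.1959]
yaw -12.2259456543145 s,v 0.13377629912940797 0.5966201452830201 0.19593300691048166
green 960 [326. 122.] 0.0829 0.2167
yellow 903 [326. 186.] 0.0351 0.1688
red 160 [292. 244.] -0.0118 0.122
red 168 [360. 244.] -0.0122 0.1216
blue 2255 [328.  37.] 0.1398 0.2736
```

```bash
python3 -m crank '{"dp":[[-0.028,-0.05,0],[-0.056,-0.10,0],[-0.084,-0.15,0],[-0.111,-0.195,0],[-0.111,-0.195,-0.05],[-0.111,-0.195,-0.10],[-0.111,-0.195,-0.13],[-0.111,-0.195,-0.13]],"yaw":[0,0,0,0,0,0,0,0]}'|grep -E 'tool|ft'; python3 -m crank '{"dp":[[0,0,-0.003],[0,0,-0.005],[0,0,-0.0065],[0,0,-0.0065]],"yaw":[0,0,0,0]}'|grep -E 'tool|ft'
```

```text
tool_pos: [0.4986, -0.1908, 0.0642]
ft_force: [0.4, -0.4, -0.0]
tool_pos: [0.5009, -0.1908, 0.0603]
ft_force: [-0.4, 0.5, -2.3]
```

```bash
python3 -m crank '{"dp":[[0,0,-0.0015],[0,0,-0.002],[0,0,-0.002]],"yaw":[0,0,0]}'|grep -E 'tool|ft'; python3 ok.py 9;  python3 -m crank '{"dp":[[0,0,-0.001],[0,0,-0.001]],"yaw":[0,0]}'|grep -E 'tool|ft'
```

```text
tool_pos: [0.5007, -0.1909, 0.0579]
ft_force: [-0.0, -0.6, -2.5]
t 29.23 s -0.0808 F 0.6 fz -2.5 z 0.0579
tool_pos: [0.5007, -0.1909, 0.0569]
ft_force: [0.1, -0.4, -1.7]
```

```bash
python3 -m crank '{"dp":[[0,0,-0.0005],[0,0,-0.0005]],"yaw":[0,0]}'|grep -E 'tool|ft'; python3 ok.py 9;  python3 -m crank '{"dp":[[0,0,-0.0005],[0,0,-0.0005]],"yaw":[0,0]}'|grep -E 'tool|ft'
```

```text
tool_pos: [0.5007, -0.1909, 0.0565]
ft_force: [-0.8, -0.4, -1.8]
t 29.73 s -0.0808 F 0.6 fz -1.8 z 0.0565
tool_pos: [0.5008, -0.191, 0.0564]
ft_force: [-2.4, 2.2, 10.0]
```

On the bench. I'm opening and rising.

```bash
python3 -m crank '{"dp":[[0,0,0.0005],[0,0,0.0005],[0,0,0.0005],[0,0,0.0005],[0,0,0.0005],[0,0,0.0005]],"yaw":[0,0,0,0,0,0]}' -1 |grep -E 'width'; python3 -m crank '{"dp":[[0,0,0.02],[0,0,0.06],[0,0,0.11],[0,0,0.16],[0,0,0.20],[0,0,0.20]],"yaw":[0,0,0,0,0,0]}'|grep -E 'tool|ft'; python3 - <<'E'
from m import *
c=cam("wrist");img=capture("wrist");t=cam("top");ti=capture("top")
a=cv2.resize(img,(480,360));b=cv2.resize(ti[110:350,240:460],None,fx=1.45,fy=1.45)
o=np.zeros((360,800,3),np.uint8);o[:,:480]=a;o[:b.shape[0],481:481+b.shape[1]]=b
cv2.imwrite("pics/fin.png",o[...,::-1])
u=np.array([.2113,.9774])
for k,m in masks(ti).items():
    m[:180]=0;m[:,:255]=0;m[350:]=0
    for A,p,r in blobs(m): x=ray(t,r[0],.091 if k=="orange" else .068)[:2];print(k,A,x.round(4),(x@u).round(4))
E
```

```text
grip_width: 0.0819
tool_pos: [0.5017, -0.1917, 0.2598]
ft_force: [-0.6, 0.1, -0.4]
green 97 [0.6307 0.0841] 0.2155
yellow 108 [0.6195 0.0377] 0.1677
red 101 [ 0.6099 -0.009 ] 0.1201
blue 119 [0.6427 0.1402] 0.2728
orange 28 [ 0.5031 -0.1781] -0.0677
orange 78 [ 0.4708 -0.0564] 0.0443
orange 87 [0.4287 0.0362] 0.126
orange 82 [0.3439 0.089 ] 0.1597
```

View pics/fin.png

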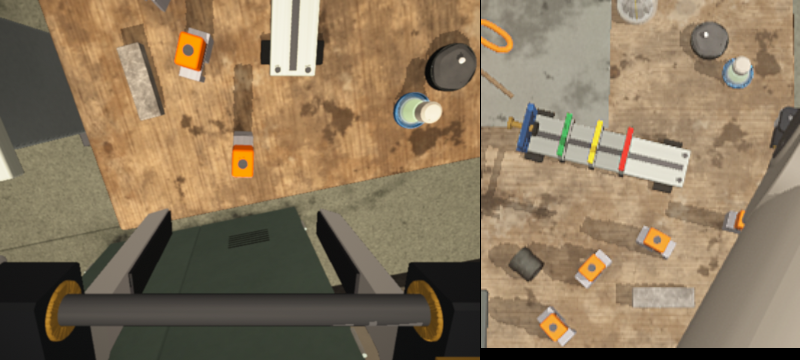

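The spacer stands upright and clear of the rack, at (243,160) in the left image. The dividers are evenly spaced (47.8 and 47.6 mm between centres) and the bystanders have not moved.

```bash
python3 -c "
from plant import order
print(order.job_done())"
```

```text
the job is handed in; nothing more can be done
None
```

The three dividers are set a spacer block apart (about 48 mm centre to centre by the last camera check), the spacer stands upright on the bench clear of the rack, the bystanders look unmoved, and the job is handed in; no verdict was returned.

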